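Load a strapped stack on the wheeled caddy and park it in its bay

ROBOT

A 6-joint arm with a two-finger parallel gripper is mounted at the origin on the work surface. World frame = base frame: x ahead of the robot, y to its left, z up, the work surface at z = 0. Lengths are in m, angles in rad, forces in N, time in s.
With the tool pointing down it reaches from about 0.25 to 0.8 m from the base axis. Payload 8.5 kg.
Tool frame: the origin (TCP) lies midway between the tips of the shut fingers; the grasp point (between the pads) lies 19 mm behind it; z points along the fingers, y is the direction in which the jaws open and shut (so a half turn about z gives the same grasp; the last joint's range is limited). The gripper opens to 85 mm and grips with 20 to 120 N. Pads are 22 mm wide; open, the fingers measure 114 mm over their backs; the gripper's body (76 mm by 85 mm) begins 54 mm behind the grasp point. The pads swing forward as they close: fully open they stand 13 mm farther back than shut.
Start: joints at [-1.243, 0.238, -0.013, 1.319, 0, 1.571], TCP at [0.169, -0.497, 0.231] pointing down, gripper open.
Joint ranges: [-2.66, 2.66], [-1.03, 1.9], [-1.14, 1.46], [-1.82, 2.27], [-1.45, 1.34], [-3.14, 3.14]. Speed limits (rad/s): [2.22, 2.22, 2.79, 3.14, 3.14, 3.14].

INTERFACE

Orientations are given as a unit quaternion [w, x, y, z].
In Python, from bench import ctrl, imaging gives the robot as it stands. The module is installed in compiled form; this text tells all that it offers.
- The arm moves only by the shell command python3 -m crank 'ROWS'. ROWS is JSON, a list of rows, each an object with "gripper": the opening, from 0 (shut) to 1 (fully open); "translation": the shift along the tool's x, y, z in mm, a list of three; "twist": the turn, a rotation vector about the tool's x, y, z in rad, a list of three. In form: [{"gripper": gripper, "translation": [x, y, z], "twist": [wx, wy, wz]}, ...]. A call has 1 to 10 rows; each row shifts and turns the commanded pose from where the row before left it, along the tool's axes as they then stand; what a row does not reach is not made up. A row lasts 1/10 s, in which the tool goes at most 50 mm and 8.59 degrees, less where a joint would pass 70% of its speed; a pose out of reach is approached as far as the arm can. A call with a gripper value outside its range is refused whole. The fingers move at their own pace and stop on an object; the grip force is fixed at half the most. Time passes only in rows, so rows that do not move let the fingers close. It gives the time, the measured TCP pose, the force and the opening at its end, in the units of the state.
- ctrl.observe(): the state, without advancing time (a new reading comes with each control period).
- imaging.grab_frame(name): name is "scene" or "top" or "wrist"; returns the picture (420x560x3 uint8, blue, green, red); there is no depth.
- imaging.calibration(name): a dict with "fx", "fy", "cx", "cy" (pixels), "pose" (4x4, takes a point from camera to world coordinates). Camera axes: x right, y down, z forward; pixel columns grow to the right and rows downward; lengths in m; the calibration is good to about 2 mm. A picture is of the moment at which its call begins: read the wrist's pose just before it. calibration takes no time and is no camera call; for the wrist camera it gives the pose at the moment of the call.
- ctrl.sign_off(): hands the job in, once; it reports no verdict.
The state is a dict: "t": time; "joints": joint angles; "dq": joint speeds; "tau": joint torques, N m; "tcp_pos": TCP position; "eef_rot": TCP orientation; "ft_force": force on the tool from outside, world axes, zero at the start; "moment": the same for the moment, N m; "opening": finger opening in m.
Only numpy, scipy, OpenCV 4.12 (cv2) and the standard library are available. Lean on these libraries where they do the work, as an engineer would, in place of code of your own. Each camera call takes 0.05 s, during which the arm holds its last target. There are 200 camera calls.

TASK

Lift the white strapped stack of charger pads out of its rack bay, stand it in the middle of the green mat and let go, then take it again the other way round, by its long sides, and set it gently on the caddy's deck, upright between the two end boards and inside the white outline. Then roll the loaded caddy forwards, never lifting it, until both front castors trail straight behind their pivots, and only then steer it into the yellow bay, centred and square with its nose towards the arrow, and let go. Do not drop the stack, and leave the black stacks, the glue bottle and the phone where they are.

Things in the scene. Friction and masses are not known exactly. Their poses are not given: they have to be found in the camera images.
- white_stack: Rigid strapped stack of white pads, white top, blue strap, 66 (x) x 48 (y) x 80 mm high, 0.2 to 0.4 kg. Origin: centre of its underside, z up. Starts in a bay of the rack, its x along the rack's x. There the dividers stand 4 mm beside its long sides: grip it by its free ends, 66 mm apart. On the caddy the end boards cover the ends: grip the long sides, 48 mm apart.
- rack: Fixed rack. Base 80 (x) x 186 (y) mm, 5 mm thick; stacks stand on it at z = 5 mm. Four aluminium dividers (66 mm along x, 4 mm thick, tops 79 mm above the bench) at y = -90, -30, 30, 90 mm make three bays centred at y = -60, 0, 60 mm, open at both x ends. Origin: centre of its underside, on the bench.
- mat: Flat green square, 120 x 120 mm, with a thin white cross; lies on the bench and is not felt (a thing on it stands at z = 0). Origin: its centre. The stack may stand on it at any yaw.
- caddy: Blue wheeled caddy, 0.7 kg. Origin: on the bench under the deck's centre; x to its nose, z up. Deck 130 (x) x 110 (y) mm. Two fixed wheels at x = -50 mm (roll along x, skid sideways), two swivel castors at x = 46, y = +-42 mm; all of 13 mm radius, rolling against about 0.5 to 1 N in all, so it stays where left.
- caddy_deck (a point): Centre of the deck's top, (0, 0, 45) mm in the caddy's frame, where the centre of the stack's underside goes, the stack's x along the caddy's x (either way). A white outline marks it. Plywood end boards, 6 mm thick and 90 mm wide, stand across the deck with inner faces at x = -38 and +38 mm (5 mm off the stack's ends) and tops 119 mm above the bench; both y sides are open.
- caddy_handle (a point): Middle of the red handle bar, (-120, 0, 100) mm in the caddy's frame: 76 mm long along the caddy's y, 14 x 14 mm in section, 69 mm clear of the rear end board, on two thin rods at y = +-30 mm that slope forward and down to the deck. Gripped from above across its 14 mm.
- caddy_nose (a point): Middle of the deck's front edge, at (65, 0, 45) mm in the caddy's frame.
- castor_l (a joint): Swivel of the left front castor (y = 42 mm), rad, positive anticlockwise from above: 0 when its wheel trails straight behind its pivot, towards the handle (straight: within 0.25). Trail 13 mm; it turns freely and swings to 0 within some 40 to 80 mm of straight forward rolling.
- castor_r (a joint): The same for the right front castor (y = -42 mm).
- bay: Parking bay on the bench: four yellow corner marks around 170 (x) x 150 (y) mm, and a yellow arrow beyond its front end that points along its x. Flat, not felt. Origin: its centre, where the caddy's origin goes; the caddy's x goes along the bay's x.
- black_stack_a: Bystander: black stack, 66 x 48 x 80 mm, in another bay of the rack. Origin: centre of its underside.
- black_stack_b: Bystander: another such black stack, in the remaining bay.
- glue_bottle: Bystander: white bottle with a blue label and yellow cap, 36 mm across, 100 mm high. Origin: centre of its underside.
- phone: Bystander: black phone lying flat, 150 (x) x 72 (y) x 9 mm. Origin: centre of its underside.

How it is judged:
On the way, in this order (a step that is already met when the one before it is completed fails the run):
1. the white stack is lifted clear of the rack dividers (height (world z) of white_stack above 0.085 m and contact force between white_stack and the fingers above 0.5 N), for 0.05 s.
2. the stack stands upright within 35 mm of the middle of the green mat, on the bench, released (horizontal distance between white_stack and mat below 0.035 m and height (world z) of white_stack below 0.004 m and angle between white_stack's own z axis and vertical below 0.08 rad and linear speed of white_stack below 0.03 m/s and contact force between white_stack and the fingers below 0.05 N), for 0.2 s.
3. the stack stands on the caddy's deck, between the end boards and in the outline, released, the caddy still away from the bay (x of white_stack in the frame of caddy between -0.014 and 0.014 m and y of white_stack in the frame of caddy between -0.022 and 0.022 m and z of white_stack in the frame of caddy between 0.041 and 0.05 m and angle between the x axis of white_stack and the x axis of caddy, either way round below 0.15 rad and angle between white_stack's own z axis and vertical below 0.08 rad and contact force between white_stack and the fingers below 0.05 N and linear speed of white_stack below 0.03 m/s and horizontal distance between caddy and bay above 0.12 m), for 0.2 s.
4. the loaded caddy has rolled on at least 25 mm and both castors trail straight (within 0.25 rad) while it is still at least 40 mm from the bay's centre (value of joint castor_l between -0.25 and 0.25 rad and value of joint castor_r between -0.25 and 0.25 rad and distance of caddy from where it was at the start of the episode above 0.025 m and horizontal distance between caddy and bay above 0.04 m and z of white_stack in the frame of caddy above 0.03 m), for 0.05 s.
At the end, for the whole second after the job is handed in: Caddy at rest in the bay: within 20 mm of its centre, square within 0.13 rad, nose to the arrow. White stack upright on the deck, within 14 mm along and 22 mm across of the outline, square within 0.15 rad. All released; the four bystanders within 30 mm of their starts (horizontal distance between caddy and bay below 0.02 m and angle between the x axis of caddy and the x axis of bay, either way round below 0.13 rad and x of caddy_nose in the frame of bay above 0.03 m and angle between caddy's own z axis and vertical below 0.04 rad and height (world z) of caddy below 0.005 m and x of white_stack in the frame of caddy between -0.014 and 0.014 m and y of white_stack in the frame of caddy between -0.022 and 0.022 m and z of white_stack in the frame of caddy between 0.041 and 0.05 m and angle between the x axis of white_stack and the x axis of caddy, either way round below 0.15 rad and angle between white_stack's own z axis and vertical below 0.08 rad and contact force between each of white_stack, caddy and the fingers below 0.05 N and linear speed of each of caddy, white_stack below 0.02 m/s and distance of each of black_stack_a, black_stack_b, glue_bottle, phone from where it was at the start of the episode below 0.03 m); the robot touches nothing.
It fails at once if the stack is dropped (falls unheld by more than about a centimetre) (linear speed of white_stack above 0.45 m/s and contact force between white_stack and the fingers below 0.01 N).
It fails at once if the stack is tipped over (angle between white_stack's own z axis and vertical above 1 rad).
It fails at once if the caddy is lifted off the bench or tipped (height (world z) of caddy above 0.015 m or angle between caddy's own z axis and vertical above 0.2 rad).
It fails at once if a bystander is pushed away or knocked over (distance of any of black_stack_a, black_stack_b, glue_bottle, phone from where it was at the start of the episode above 0.03 m).
It also fails if it takes over 72 s, if anything falls off the work surface, if the arm or the gripper's body presses on something with over 40 N, if the wrist force passes 120 N, or if a joint passes its speed limit or range.

## Working session

There is one attempt and no reset: what is moved stays moved. The work goes in short steps, Python scripts to look and compute and a shell command to move; the robot and the scene stay as the last step left them, time stands still between calls to the robot, and variables do not carry over. Pictures are saved under pics/ and viewed, on a budget of 10 in all, crops included, one or two more only if the job needs it, and the job is handed in when it is done.

```bash
mkdir -p pics; python3 - <<'E'
from bench import ctrl, imaging
import cv2, numpy as np
np.set_printoptions(precision=4,suppress=True)
s=ctrl.observe(); print(s)
a=[]
for n in ("scene","top"):
    f=imaging.grab_frame(n); cv2.imwrite(f"pics/{n}0.png",f); 
    c=imaging.calibration(n); print(n,c)
    cv2.imwrite(f"pics/{n}0v.png",cv2.resize(f,(800,600)))
E
```

```text
{'t': 0.0, 'joints': array([-1.243 ,  0.2388, -0.0142,  1.3192, -0.0001,  1.5708]), 'dq': array([ 0.0015,  0.0004,  0.001 , -0.0005, -0.0004, -0.0002]), 'tau': array([  0.0025, -53.8786,  34.6433,   0.0185,   0.0001,   0.    ]), 'tcp_pos': array([ 0.1689, -0.4967,  0.2307]), 'eef_rot': array([-0.0007,  0.9866,  0.1631, -0.0001]), 'ft_force': array([ 1.0391,  0.272 , -0.3959]), 'moment': array([ 0.0123,  0.0114, -0.0115]), 'opening': 0.08536034186009529}
scene {'fx': 467.92304696671914, 'fy': 467.92304696671914, 'cx': 270.87695021093015, 'cy': 205.79433130955644, 'pose': array([[ 0.0983,  0.8645, -0.4929,  1.1299],
       [ 0.9951, -0.0813,  0.0559, -0.0022],
       [ 0.0083, -0.496 , -0.8683,  1.0667],
       [ 0.    ,  0.    ,  0.    ,  1.    ]])}
top {'fx': 394.1754574452858, 'fy': 394.1754574452858, 'cx': 282.58530927399994, 'cy': 211.970974917194, 'pose': array([[ 0.0256, -0.9964,  0.081 ,  0.4704],
       [-0.9997, -0.0255,  0.0021,  0.0604],
       [-0.    , -0.081 , -0.9967,  1.1166],
       [ 0.    ,  0.    ,  0.    ,  1.    ]])}
```

View pics/top0v.png

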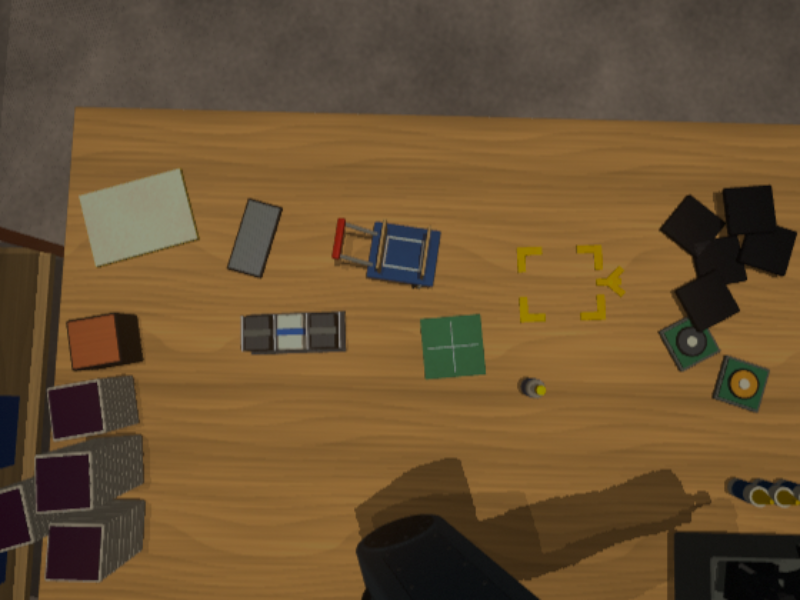

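View pics/scene0v.png

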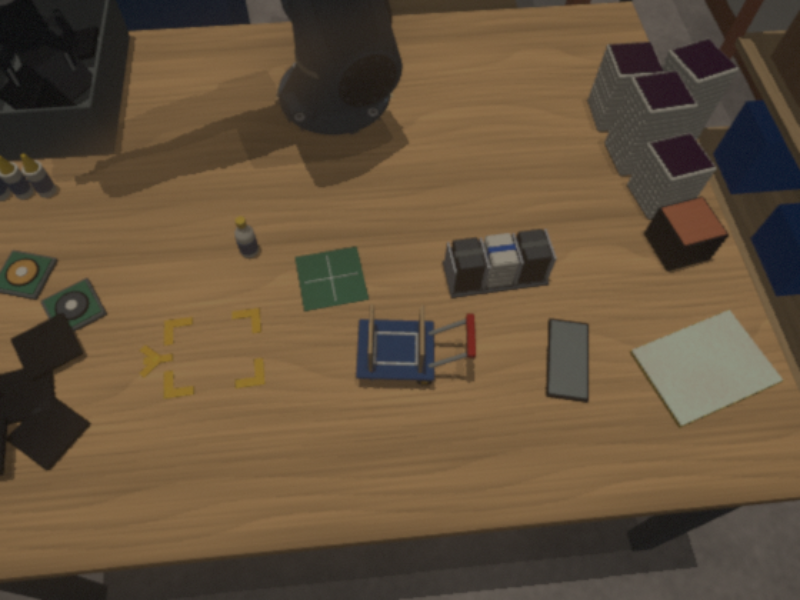

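Top view (800×600): the white stack is in the middle bay at (290,332), the mat at (453,346), the caddy deck at (404,254) with its red handle at (338,240) and nose to the right. The bay is at (561,285) with its arrow to the right, the bottle at (533,387) and the phone at (255,237). The scene view shows the same layout mirrored. Next I'll measure from both.

```bash
cat > h.py <<'E'
from bench import ctrl, imaging
import cv2, numpy as np
np.set_printoptions(precision=4,suppress=True)
def ray(c,uv):
    d=np.array([(uv[0]-c['cx'])/c['fx'],(uv[1]-c['cy'])/c['fy'],1.])
    P=np.array(c['pose']); return P[:3,3],P[:3,:3]@d
def plane(c,uv,z):
    o,d=ray(c,uv); return o+d*(z-o[2])/d[2]
def tri(c1,u1,c2,u2):
    o1,d1=ray(c1,u1);o2,d2=ray(c2,u2)
    t=np.linalg.lstsq(np.c_[d1,-d2],o2-o1,rcond=None)[0]
    a,b=o1+d1*t[0],o2+d2*t[1]; return (a+b)/2,np.linalg.norm(a-b)
def proj(c,p):
    P=np.array(c['pose']); q=P[:3,:3].T@(np.asarray(p)-P[:3,3]); return np.array([c['fx']*q[0]/q[2]+c['cx'],c['fy']*q[1]/q[2]+c['cy']])
R={'red':((0,130,60),(6,255,255)),'green':((60,80,40),(90,255,255)),'yellow':((22,180,120),(32,255,255)),'blue':((100,120,40),(125,255,255)),'white':((0,0,120),(180,70,255))}
def blobs(f,col,roi,mn=8):
    "blobs in roi (u0,v0,u1,v1): list of (area,centroid,contour), largest first"
    m=cv2.inRange(cv2.cvtColor(f,cv2.COLOR_BGR2HSV),*[np.array(x) for x in R[col]])
    k=np.zeros_like(m);u0,v0,u1,v1=roi;k[v0:v1,u0:u1]=m[v0:v1,u0:u1]
    n,l,st,ce=cv2.connectedComponentsWithStats(k)
    o=[(st[i,4],ce[i],cv2.findContours((l==i).astype('u1'),0,2)[0][0][:,0]) for i in range(1,n) if st[i,4]>=mn]
    return sorted(o,key=lambda x:-x[0])
E
python3 - <<'E'
from h import *
F={n:cv2.imread(f'pics/{n}0.png') for n in('scene','top')}; C={n:imaging.calibration(n) for n in F}
s=.7
roi={'top':dict(green=(285,210,350,275),red=(225,145,250,190),blue=(250,150,315,205),strap=(185,215,225,250),yellow=(355,165,445,230),white=(255,155,310,200)),
 'scene':dict(green=(200,165,265,225),red=(320,215,340,255),blue=(245,215,310,275),strap=(335,155,370,205),yellow=(95,210,190,285),white=(260,220,300,265))}
for n in F:
    for k,r in roi[n].items():
        b=blobs(F[n],'blue' if k=='strap' else k,r)
        print(n,k,[(x[0],x[1].round(1),[np.round(v,1) for v in cv2.minAreaRect(x[2])] if 0 else '') for x in b[:6]])
        z={'green':0,'yellow':0,'red':.1,'blue':.045,'strap':.085,'white':.045}[k]
        if k=='yellow':
            for x in b: print('   ',plane(C[n],x[1],0))
        else: 
            print('   ',plane(C[n],b[0][1],z), [plane(C[n],p,z)[:2] for p in cv2.boxPoints(cv2.minAreaRect(b[0][2]))])
for k in('green','red','strap','white'):
    p=[blobs(F[n],'blue' if k=='strap' else k,roi[n][k])[0][1] for n in F]
    print(k,tri(C['scene'],p[0],C['top'],p[1]))
m=[cv2.resize(F['top'][140:280,155:355],(800,560),interpolation=2)]
cv2.imwrite('pics/crop1.png',m[0])
E
```

```text
scene green []Traceback (most recent call last):
  File "<stdin>", line 14, in <module>
IndexError: list index out of range
```

```bash
python3 - <<'E'
from h import *
F={n:cv2.imread(f'pics/{n}0.png') for n in('scene','top')}
for n,ps in dict(top=[(303,230),(237,167),(264,192),(203,232),(207,222),(430,196),(282,167),(300,300)],scene=[(222,205),(330,235),(277,243),(351,174),(350,182),(118,230),(264,245),(300,300)]).items():
    h=cv2.cvtColor(F[n],cv2.COLOR_BGR2HSV)
    print(n,[h[v,u].tolist() for u,v in ps])
m=np.vstack([cv2.resize(F['top'][150:280,165:365],(800,520),interpolation=2)])
cv2.imwrite('pics/crop1.png',m)
E
```

```text
top [[65, 112, 91], [3, 218, 138], [109, 138, 85], [109, 162, 120], [35, 31, 150], [23, 255, 149], [54, 11, 118], [17, 162, 142]]
scene [[60, 70, 76], [3, 192, 113], [110, 103, 74], [111, 140, 100], [21, 38, 140], [20, 178, 142], [113, 76, 67], [16, 124, 127]]
```

View pics/crop1.png

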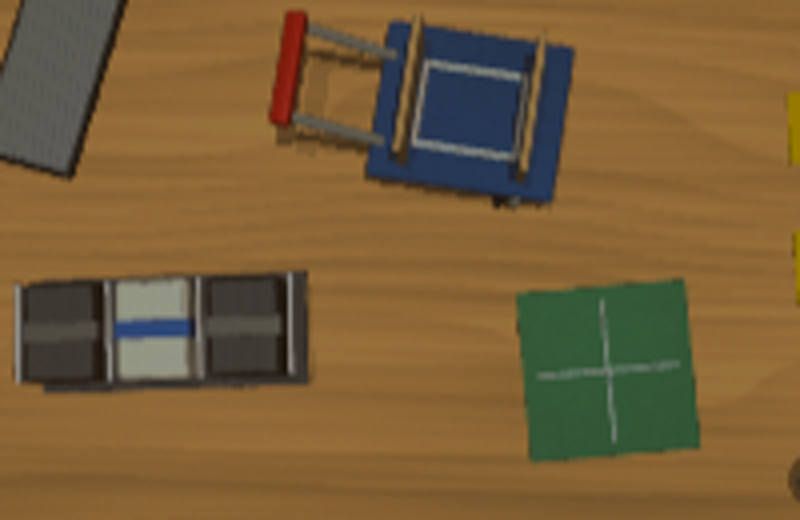

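The crop shows clean colours. The stack's long side runs vertically (world x), the strap crosses it at crop (153,328), and the handle is at (288,68). I'll loosen the masks.

```bash
sed -i "s/^R=.*/R={'red':((0,130,50),(8,255,255)),'green':((45,45,40),(85,255,255)),'yellow':((19,165,90),(32,255,255)),'blue':((100,70,40),(125,255,255)),'white':((0,0,110),(180,60,255))}/" h.py
python3 - <<'E'
from h import *
F={n:cv2.imread(f'pics/{n}0.png') for n in('scene','top')}; C={n:imaging.calibration(n) for n in F}
roi={'top':dict(green=(285,210,350,275),red=(225,145,250,190),blue=(250,150,315,205),strap=(185,215,225,250),yellow=(355,165,445,230),stack=(190,215,216,250)),
 'scene':dict(green=(200,165,265,225),red=(320,215,340,255),blue=(245,215,310,275),strap=(335,155,370,185),yellow=(95,210,190,285))}
T={}
for n in F:
    for k,r in roi[n].items():
        b=blobs(F[n],{'strap':'blue','stack':'white'}.get(k,k),r)
        z={'green':0,'yellow':0,'red':.107,'blue':.045,'strap':.085,'stack':.085}[k]
        print(n,k,[x[0] for x in b][:6])
        if k=='yellow':
            for x in b: print('   ',plane(C[n],x[1],0),[plane(C[n],p,z)[:2] for p in cv2.boxPoints(cv2.minAreaRect(x[2]))])
        else:
            c=np.vstack([x[2] for x in b if x[0]>30]); T[n,k]=(b[0][1], np.array(cv2.minAreaRect(c)[0]))
            print('   ',plane(C[n],b[0][1],z), [plane(C[n],p,z)[:2] for p in cv2.boxPoints(cv2.minAreaRect(c))])
for k in('green','red','strap','blue'):
  for j in(0,1): print(k,*tri(C['scene'],T['scene',k][j],C['top'],T['top',k][j]))
E
```

```text
scene green [np.int32(1557)]
    [ 0.481  -0.0345  0.    ] [array([ 0.4288, -0.0989]), array([0.4139, 0.0214]), array([0.5299, 0.0298]), array([ 0.5429, -0.0853])]
scene red [np.int32(170)]
    [0.6737 0.1849 0.107 ] [array([0.635 , 0.1828]), array([0.6355, 0.1962]), array([0.7092, 0.1872]), array([0.7086, 0.1742])]
scene blue [np.int32(693), np.int32(459), np.int32(187)]
    [0.6759 0.0615 0.045 ] [array([ 0.7003, -0.0008]), array([0.5957, 0.0105]), array([0.6127, 0.1376]), array([0.7164, 0.1205])]
scene strap [np.int32(63)]
    [0.4981 0.2711 0.085 ] [array([0.4943, 0.248 ]), array([0.4921, 0.2951]), array([0.5018, 0.2942]), array([0.5039, 0.2473])]
scene yellow [np.int32(188), np.int32(180), np.int32(168), np.int32(149), np.int32(148)]
    [ 0.6162 -0.3511  0.    ] [array([ 0.6426, -0.3682]), array([ 0.588 , -0.3726]), array([ 0.5929, -0.3204]), array([ 0.6475, -0.3171])]
    [ 0.6712 -0.3118  0.    ] [array([ 0.641 , -0.3296]), array([ 0.6454, -0.2833]), array([ 0.6901, -0.2813]), array([ 0.6857, -0.3267])]
    [ 0.6636 -0.1781  0.    ] [array([ 0.6323, -0.2118]), array([ 0.6321,
[... 1685 characters left out ...]
 -0.159 ]), array([ 0.6832, -0.2105]), array([ 0.6312, -0.2108]), array([ 0.6299, -0.1595])]
top stack [np.int32(176), np.int32(170), np.int32(27), np.int32(16)]
    [0.5159 0.2713 0.085 ] [array([0.5272, 0.2942]), array([0.5284, 0.2496]), array([0.4657, 0.2471]), array([0.4646, 0.2914])]
green [ 0.4779 -0.0353 -0.005 ] 0.0012109238995270885
green [ 0.4781 -0.0347 -0.0033] 0.0023847081564088365
red [0.6693 0.1862 0.0977] 0.0010722486036379663
red [0.6687 0.1862 0.0987] 0.0008745575787310678
strap [0.4977 0.2705 0.0843] 0.0015517523651543878
strap [0.4966 0.2707 0.0828] 0.0019618886276626243
blue [ 0.6454  0.0645 -0.0235] 0.0025934234685008714
blue [0.6539 0.0668 0.0372] 0.0011062276804337404
```

Both views agree, with heights within 3–5 mm of the text:

| Item | x, y (m) | Yaw (rad) |
|---|---|---|
| Stack | (0.496, 0.271) | ≈ 0.045 |
| Mat | (0.478, -0.035) | – |
| Caddy | (0.654, 0.066) | -1.70 |
| Handle | (0.669, 0.186) | – |
| Bay | (0.610, -0.2485) | -1.514 |

I'll move above the rack and look from there.

```bash

python3 -m crank '[{"gripper":1,"translation":[28,-31,0],"twist":[0,0,0]},{"gripper":1,"translation":[28,-31,0],"twist":[0,0,0]},{"gripper":1,"translation":[28,-31,0],"twist":[0,0,0]},{"gripper":1,"translation":[28,-31,0],"twist":[0,0,0]},{"gripper":1,"translation":[28,-31,0],"twist":[0,0,0]},{"gripper":1,"translation":[28,-31,0],"twist":[0,0,0]},{"gripper":1,"translation":[28,-31,0],"twist":[0,0,0]},{"gripper":1,"translation":[28,-31,0],"twist":[0,0,0]},{"gripper":1,"translation":[28,-31,0],"twist":[0,0,0]},{"gripper":1,"translation":[28,-31,0],"twist":[0,0,0]}]'
python3 -m crank '[{"gripper":1,"translation":[28,-31,0],"twist":[0,0,0]},{"gripper":1,"translation":[28,-31,0],"twist":[0,0,0]},{"gripper":1,"translation":[28,-31,0],"twist":[0,0,0]},{"gripper":1,"translation":[28,-31,0],"twist":[0,0,0]},{"gripper":1,"translation":[28,-31,0],"twist":[0,0,0]},{"gripper":1,"translation":[28,-31,0],"twist":[0,0,0]},{"gripper":1,"translation":[28,-31,0],"twist":[0,0,0]},{"gripper":1,"translation":[28,-31,0],"twist":[0,0,0]},{"gripper":1,"translation":[28,-31,0],"twist":[0,0,0]},{"gripper":1,"translation":[24,-31,0],"twist":[0,0,0]}]'
python3 -m crank '[{"gripper":1,"translation":[0,0,0],"twist":[0,0,-0.13]},{"gripper":1,"translation":[0,0,0],"twist":[0,0,-0.13]},{"gripper":1,"translation":[0,0,0],"twist":[0,0,-0.13]},{"gripper":1,"translation":[0,0,0],"twist":[0,0,-0.13]},{"gripper":1,"translation":[0,0,0],"twist":[0,0,-0.13]},{"gripper":1,"translation":[0,0,0],"twist":[0,0,-0.13]},{"gripper":1,"translation":[0,0,0],"twist":[0,0,-0.13]},{"gripper":1,"translation":[0,0,0],"twist":[0,0,-0.13]},{"gripper":1,"translation":[0,0,0],"twist":[0,0,-0.13]},{"gripper":1,"translation":[0,0,0],"twist":[0,0,-0.12]}]'
cat >> h.py <<'E'
def st():
    s=ctrl.observe(); w,x,y,z=s['eef_rot']
    from scipy.spatial.transform import Rotation as Ro
    M=Ro.from_quat([x,y,z,w]).as_matrix(); psi=np.arctan2(M[1,1],M[0,1])
    print('t %.2f tcp'%s['t'],s['tcp_pos'],'psi %.3f'%psi,'zax',M[:,2],'q',s['joints'],'F',s['ft_force'],'op %.4f'%s['opening']); return s['tcp_pos'],psi
def need(x,y,z,psi_t):
    p,psi=st(); d=np.array([x,y,z])-p
    print('tool shift mm',1000*np.array([-np.sin(psi)*d[0]+np.cos(psi)*d[1],np.cos(psi)*d[0]+np.sin(psi)*d[1],-d[2]]),'twist z',(psi-psi_t+np.pi)%(2*np.pi)-np.pi)
E
python3 - <<'E'
from h import *
f=imaging.grab_frame('wrist');c=imaging.calibration('wrist');st();print(c)
cv2.imwrite('pics/w1.png',f)
E
```

```text
t: 1.1
tcp_pos: [0.3345, -0.1117, 0.2313]
eef_rot: [0.0, 0.987, 0.163, 0.0]
ft_force: [0.5, -1.4, 0.4]
opening: 0.085
t: 2.1
tcp_pos: [0.5107, 0.2277, 0.232]
eef_rot: [-0.019, 0.98, 0.198, -0.004]
ft_force: [-1.0, 0.2, 0.7]
opening: 0.0856
t: 3.1
tcp_pos: [0.5098, 0.2262, 0.2322]
eef_rot: [-0.017, 0.662, 0.749, 0.008]
ft_force: [0.3, 0.2, -0.1]
opening: 0.0851
t 3.15 tcp [0.5098 0.2263 0.2322] psi 0.129 zax [-0.0159  0.0347 -0.9993] q [0.3967 0.2954 0.0675 1.3443 0.0381 1.8386] F [-0.5648  0.667   0.8999] op 0.0853
{'fx': 338.5964024727593, 'fy': 338.5964024727593, 'cx': 280.55954588251046, 'cy': 214.85238589713342, 'pose': array([[ 0.9917,  0.1263,  0.0258,  0.502 ],
       [ 0.1285, -0.952 , -0.2778,  0.301 ],
       [-0.0105,  0.2788, -0.9603,  0.3777],
       [ 0.    ,  0.    ,  0.    ,  1.    ]])}
```

View pics/w1.png

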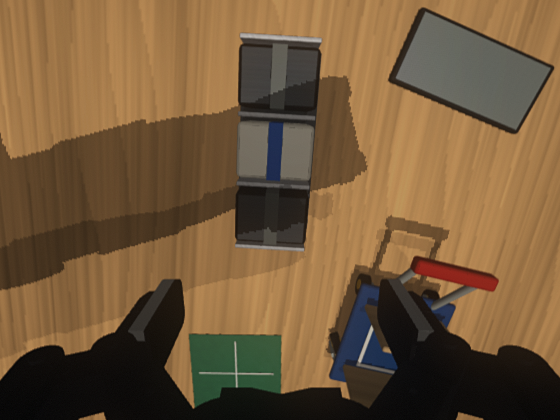

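The wrist view shows the white stack at about (276,152), strap at (274,152), mat cross at (237,372) and handle at (455,273). Part of a row was clipped, leaving the tool about 2° tilted and 45 mm short. I'll measure the stack from here and correct both.

```bash
cat >> h.py <<'E'
def need(x,y,z,psi_t):
    from scipy.spatial.transform import Rotation as Ro
    s=ctrl.observe(); q=s['eef_rot']; M=Ro.from_quat([q[1],q[2],q[3],q[0]])
    c,n=np.cos(psi_t),np.sin(psi_t); T=Ro.from_matrix(np.array([[-n,c,0],[c,n,0],[0,0,-1.]]))
    st(); print('shift mm',1000*M.inv().apply(np.array([x,y,z])-s['tcp_pos']),'twist',(M.inv()*T).as_rotvec())
E
python3 - <<'E'
from h import *
f=cv2.imread('pics/w1.png');c=imaging.calibration('wrist');t=imaging.calibration('top')
R['w2']=((0,0,100),(180,60,255))
b=blobs(f,'blue',(225,110,330,190))[0]
m=cv2.inRange(cv2.cvtColor(f,cv2.COLOR_BGR2HSV),(0,0,85),(180,255,255)); 
w=blobs(f,'w2',(232,118,322,186))
print([(x[0],x[1]) for x in w][:4])
cc=np.vstack([x[2] for x in w if x[0]>300]+[b[2]])
r=cv2.minAreaRect(cc); print(r); q=cv2.boxPoints(r)
Q=np.array([plane(c,p,.085)[:2] for p in q]);print('corners',Q,'ctr',Q.mean(0),'sides',np.linalg.norm(np.roll(Q,-1,0)-Q,axis=1))
print('strap',plane(c,b[1],.085))
T=cv2.imread('pics/top0.png');tb=blobs(T,'blue',(185,215,225,250))[0]
print('tri strap',tri(c,b[1],t,tb[1]))
r=blobs(f,'red',(400,250,510,300))[0]; tr=blobs(T,'red',(225,145,250,190))[0]
print('tri handle',tri(c,r[1],t,tr[1]), plane(c,r[1],.1))
g=blobs(f,'green',(180,320,290,400));print('mat corners', [plane(c,p,0)[:2] for p in cv2.boxPoints(cv2.minAreaRect(np.vstack([x[2] for x in g])))])
need(.4955,.271,.232,.045)
E
```

```text
[(np.int32(1526), array([296.2523, 151.7523])), (np.int32(1466), array([252.5048, 148.9911]))]
((274.8287658691406, 150.623291015625), (73.57917785644531, 59.07061004638672), 2.12109637260437)
corners [[0.4679 0.2439]
 [0.4651 0.2937]
 [0.5261 0.2994]
 [0.532  0.2499]] ctr [0.4978 0.2717] sides [0.0498 0.0613 0.0498 0.0643]
strap [0.4972 0.2722 0.085 ]
tri strap (array([0.4974, 0.2714, 0.0766]), np.float64(0.0007271447019609042))
tri handle (array([0.6697, 0.186 , 0.0994]), np.float64(0.0017899251548925729)) [0.6701 0.1867 0.1   ]
mat corners [array([0.4151, 0.0164]), array([0.5321, 0.0325]), array([ 0.5454, -0.0707]), array([ 0.4206, -0.0881])]
t 3.15 tcp [0.5098 0.2263 0.2322] psi 0.129 zax [-0.0159  0.0347 -0.9993] q [0.3967 0.2954 0.0675 1.3443 0.0381 1.8386] F [-0.5648  0.667   0.8999] op 0.0853
shift mm [46.1738 -8.4351  1.9862] twist [-0.0129 -0.0359  0.0839]
```

```bash

python3 -m crank '[{"gripper":1,"translation":[23,-3.5,1],"twist":[-0.013,-0.036,0.064]},{"gripper":1,"translation":[23,-3.5,0],"twist":[0,0,0]},{"gripper":1,"translation":[0,0,25],"twist":[0,0,0]},{"gripper":1,"translation":[0,0,25],"twist":[0,0,0]},{"gripper":1,"translation":[0,0,25],"twist":[0,0,0]},{"gripper":1,"translation":[0,0,10],"twist":[0,0,0]},{"gripper":1,"translation":[0,0,0],"twist":[0,0,0]}]'
python3 - <<'E'
from h import *
need(.4973,.2715,.031,.065)
E
```

```text
t: 3.85
tcp_pos: [0.4984, 0.2712, 0.1462]
eef_rot: [-0.0, 0.689, 0.725, -0.001]
ft_force: [0.7, 0.4, 1.1]
opening: 0.0855
t 3.85 tcp [0.4984 0.2712 0.1462] psi 0.052 zax [-0.0017 -0.0011 -1.    ] q [ 0.4984  0.3515 -0.0738  1.1475 -0.0002  2.0176] F [0.7039 0.3573 1.1055] op 0.0855
shift mm [  0.5213  -0.8793 115.2236] twist [-0.0017  0.001  -0.0134]
```

Within 1 mm. I'll descend, grip and lift a little.

```bash

python3 -m crank '[{"gripper":1,"translation":[0.5,-1,25],"twist":[0,0,-0.01]},{"gripper":1,"translation":[0,0,25],"twist":[0,0,0]},{"gripper":1,"translation":[0,0,25],"twist":[0,0,0]},{"gripper":1,"translation":[0,0,20],"twist":[0,0,0]},{"gripper":1,"translation":[0,0,15],"twist":[0,0,0]},{"gripper":1,"translation":[0,0,5],"twist":[0,0,0]},{"gripper":0,"translation":[0,0,0],"twist":[0,0,0]},{"gripper":0,"translation":[0,0,0],"twist":[0,0,0]},{"gripper":0,"translation":[0,0,0],"twist":[0,0,0]},{"gripper":0,"translation":[0,0,0],"twist":[0,0,0]}]'
python3 -m crank '[{"gripper":0,"translation":[0,0,0],"twist":[0,0,0]},{"gripper":0,"translation":[0,0,0],"twist":[0,0,0]},{"gripper":0,"translation":[0,0,-5],"twist":[0,0,0]},{"gripper":0,"translation":[0,0,-10],"twist":[0,0,0]},{"gripper":0,"translation":[0,0,0],"twist":[0,0,0]}]'
python3 - <<'E'
from h import *
st()
E
```

```text
t: 4.85
tcp_pos: [0.4991, 0.2725, 0.0338]
eef_rot: [0.001, 0.685, 0.729, 0.001]
ft_force: [-0.4, 0.4, 6.6]
opening: 0.0652
t: 5.35
tcp_pos: [0.499, 0.2725, 0.049]
eef_rot: [0.001, 0.685, 0.729, 0.001]
ft_force: [-0.5, 0.4, -3.6]
opening: 0.0656
t 5.35 tcp [0.499  0.2725 0.049 ] psi 0.063 zax [ 0.0025  0.0011 -1.    ] q [ 0.4999  0.4282 -0.226   0.9138 -0.0002  2.0078] F [-0.4906  0.3577 -3.6284] op 0.0656
```

Held: opening is 65.6 mm and the force is 3.6 N down. Next I'll lift and carry it to the mat.

```bash

python3 -m crank '[{"gripper":0,"translation":[0,0,-20],"twist":[0,0,0]},{"gripper":0,"translation":[0,0,-25],"twist":[0,0,0]},{"gripper":0,"translation":[0,0,-25],"twist":[0,0,0]},{"gripper":0,"translation":[0,0,-25],"twist":[0,0,0]},{"gripper":0,"translation":[0,0,-10],"twist":[0,0,0]},{"gripper":0,"translation":[-15,-2,0],"twist":[0,0,0]},{"gripper":0,"translation":[-25,-3,0],"twist":[0,0,0]},{"gripper":0,"translation":[-30,-4,0],"twist":[0,0,0]},{"gripper":0,"translation":[-30,-4,0],"twist":[0,0,0]},{"gripper":0,"translation":[-30,-4,0],"twist":[0,0,0]}]'
python3 -m crank '[{"gripper":0,"translation":[-30,-4,0],"twist":[0,0,0]},{"gripper":0,"translation":[-30,-4,0],"twist":[0,0,0]},{"gripper":0,"translation":[-30,-4,0],"twist":[0,0,0]},{"gripper":0,"translation":[-30,-4,0],"twist":[0,0,0]},{"gripper":0,"translation":[-30,-4,0],"twist":[0,0,0]},{"gripper":0,"translation":[-15,-2,0],"twist":[0,0,0]},{"gripper":0,"translation":[-10,-1,0],"twist":[0,0,0]},{"gripper":0,"translation":[0,0,0],"twist":[0,0,0]},{"gripper":0,"translation":[0,0,0],"twist":[0,0,0]}]'
python3 - <<'E'
from h import *
need(.478,-.035,.031,.063)
E
```

```text
t: 6.35
tcp_pos: [0.4881, 0.1392, 0.151]
eef_rot: [-0.0, 0.685, 0.729, -0.001]
ft_force: [0.6, -0.8, -2.9]
opening: 0.0652
t: 7.25
tcp_pos: [0.4771, -0.0347, 0.1519]
eef_rot: [-0.0, 0.685, 0.729, 0.0]
ft_force: [0.0, -0.5, -3.3]
opening: 0.0652
t 7.25 tcp [ 0.4771 -0.0347  0.1519] psi 0.063 zax [ 0.0001  0.0005 -1.    ] q [-0.0729  0.2011 -0.2725  1.0971  0.0005  1.4354] F [ 0.0311 -0.5327 -3.2789] op 0.0652
shift mm [ -0.4455   0.8595 120.9083] twist [ 0.0001 -0.0005 -0.0005]
```

```bash

python3 -m crank '[{"gripper":0,"translation":[0,0,20],"twist":[0,0,0]},{"gripper":0,"translation":[0,0,25],"twist":[0,0,0]},{"gripper":0,"translation":[0,0,25],"twist":[0,0,0]},{"gripper":0,"translation":[0,0,20],"twist":[0,0,0]},{"gripper":0,"translation":[0,0,15],"twist":[0,0,0]},{"gripper":0,"translation":[0,0,10],"twist":[0,0,0]},{"gripper":0,"translation":[0,0,3],"twist":[0,0,0]},{"gripper":0,"translation":[0,0,0],"twist":[0,0,0]},{"gripper":0,"translation":[0,0,0],"twist":[0,0,0]}]'
python3 -m crank '[{"gripper":0,"translation":[0,0,1.5],"twist":[0,0,0]},{"gripper":0,"translation":[0,0,1],"twist":[0,0,0]},{"gripper":0,"translation":[0,0,0],"twist":[0,0,0]}]'
python3 -m crank '[{"gripper":0,"translation":[0,0,1],"twist":[0,0,0]},{"gripper":0,"translation":[0,0,0],"twist":[0,0,0]}]'
```

```text
t: 8.15
tcp_pos: [0.4781, -0.0347, 0.035]
eef_rot: [0.001, 0.684, 0.729, 0.001]
ft_force: [0.2, 0.3, -2.8]
opening: 0.0651
t: 8.45
tcp_pos: [0.4776, -0.0349, 0.0321]
eef_rot: [0.0, 0.685, 0.729, 0.001]
ft_force: [-0.0, 0.6, -2.9]
opening: 0.0652
t: 8.65
tcp_pos: [0.4775, -0.0349, 0.0309]
eef_rot: [0.0, 0.685, 0.729, 0.0]
ft_force: [-0.5, 0.3, -2.5]
opening: 0.0656
```

```bash

python3 -m crank '[{"gripper":0,"translation":[0,0,1],"twist":[0,0,0]},{"gripper":0,"translation":[0,0,0.5],"twist":[0,0,0]},{"gripper":0,"translation":[0,0,0],"twist":[0,0,0]}]'
python3 -m crank '[{"gripper":0,"translation":[0,0,1],"twist":[0,0,0]},{"gripper":0,"translation":[0,0,0],"twist":[0,0,0]}]'
```

```text
t: 8.95
tcp_pos: [0.4775, -0.0348, 0.0293]
eef_rot: [0.0, 0.685, 0.729, 0.0]
ft_force: [1.0, 0.6, -3.1]
opening: 0.0651
t: 9.15
tcp_pos: [0.4776, -0.0349, 0.0287]
eef_rot: [0.0, 0.685, 0.729, 0.0]
ft_force: [-1.6, -0.6, 1.8]
opening: 0.0656
```

Contact, at the height predicted. I'll release, rise and turn a quarter.

```bash

python3 -m crank '[{"gripper":1,"translation":[0,0,0],"twist":[0,0,0]},{"gripper":1,"translation":[0,0,0],"twist":[0,0,0]},{"gripper":1,"translation":[0,0,0],"twist":[0,0,0]},{"gripper":1,"translation":[0,0,0],"twist":[0,0,0]},{"gripper":1,"translation":[0,0,0],"twist":[0,0,0]},{"gripper":1,"translation":[0,0,-5],"twist":[0,0,0]},{"gripper":1,"translation":[0,0,-15],"twist":[0,0,0]},{"gripper":1,"translation":[0,0,-25],"twist":[0,0,0]},{"gripper":1,"translation":[0,0,-30],"twist":[0,0,0]},{"gripper":1,"translation":[0,0,-40],"twist":[0,0,0]}]'
python3 -m crank '[{"gripper":1,"translation":[0,0,-40],"twist":[0,0,0]},{"gripper":1,"translation":[0,0,-30],"twist":[0,0,0]},{"gripper":1,"translation":[0,0,0],"twist":[0,0,-0.14]},{"gripper":1,"translation":[0,0,0],"twist":[0,0,-0.14]},{"gripper":1,"translation":[0,0,0],"twist":[0,0,-0.14]},{"gripper":1,"translation":[0,0,0],"twist":[0,0,-0.14]},{"gripper":1,"translation":[0,0,0],"twist":[0,0,-0.14]},{"gripper":1,"translation":[0,0,0],"twist":[0,0,-0.14]},{"gripper":1,"translation":[0,0,0],"twist":[0,0,-0.14]}]'
python3 -m crank '[{"gripper":1,"translation":[0,0,0],"twist":[0,0,-0.14]},{"gripper":1,"translation":[0,0,0],"twist":[0,0,-0.14]},{"gripper":1,"translation":[0,0,0],"twist":[0,0,-0.14]},{"gripper":1,"translation":[0,0,0],"twist":[0,0,-0.14]},{"gripper":1,"translation":[0,0,0],"twist":[0,0,-0.03]},{"gripper":1,"translation":[0,0,0],"twist":[0,0,0]}]'
python3 - <<'E'
from h import *
st()
f=imaging.grab_frame('wrist');cv2.imwrite('pics/w2.png',f);c=imaging.calibration('wrist');print(c['pose'],proj(c,[.478,-.035,.08]))
f=imaging.grab_frame('top');cv2.imwrite('pics/top2.png',f)
E
```

```text
t: 10.15
tcp_pos: [0.4764, -0.0348, 0.1439]
eef_rot: [-0.001, 0.685, 0.729, -0.0]
ft_force: [1.2, -0.3, -0.9]
opening: 0.0856
t: 11.05
tcp_pos: [0.4773, -0.0349, 0.2138]
eef_rot: [0.0, 0.258, 0.966, 0.0]
ft_force: [-0.3, -0.3, 0.2]
opening: 0.0858
t: 11.65
tcp_pos: [0.4773, -0.0349, 0.2136]
eef_rot: [0.001, -0.03, 1.0, 0.0]
ft_force: [0.2, -0.2, -0.0]
opening: 0.0852
t 11.65 tcp [ 0.4773 -0.0349  0.2136] psi 1.630 zax [ 0.0011  0.0003 -1.    ] q [-0.0731  0.1651 -0.1538  1.2508  0.0003 -0.1328] F [ 0.168  -0.2246 -0.01  ] op 0.0852
[[-0.0586  0.9474  0.3147  0.3971]
 [ 0.9983  0.0555  0.0186 -0.0397]
 [ 0.0001  0.3152 -0.949   0.3562]
 [ 0.      0.      0.      1.    ]] [280.4765 202.9089]
```

View pics/w2.png

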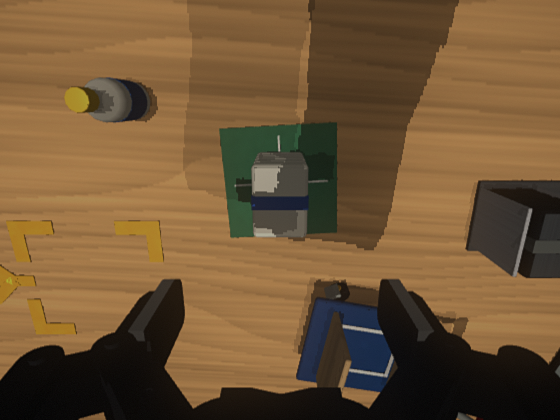

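The stack stands upright in the middle of the mat with its strap at pixel (280,203); its predicted position was (280.5,202.9). The jaws are across the long sides, so I'll descend and regrip.

```bash

python3 -m crank '[{"gripper":1,"translation":[0,0,20],"twist":[0,0,0]},{"gripper":1,"translation":[0,0,25],"twist":[0,0,0]},{"gripper":1,"translation":[0,0,25],"twist":[0,0,0]},{"gripper":1,"translation":[0,0,25],"twist":[0,0,0]},{"gripper":1,"translation":[0,0,25],"twist":[0,0,0]},{"gripper":1,"translation":[0,0,25],"twist":[0,0,0]},{"gripper":1,"translation":[0,0,20],"twist":[0,0,0]},{"gripper":1,"translation":[0,0,14],"twist":[0,0,0]},{"gripper":1,"translation":[0,0,4],"twist":[0,0,0]},{"gripper":0,"translation":[0,0,0],"twist":[0,0,0]}]'
python3 -m crank '[{"gripper":0,"translation":[0,0,0],"twist":[0,0,0]},{"gripper":0,"translation":[0,0,0],"twist":[0,0,0]},{"gripper":0,"translation":[0,0,0],"twist":[0,0,0]},{"gripper":0,"translation":[0,0,0],"twist":[0,0,0]},{"gripper":0,"translation":[0,0,0],"twist":[0,0,0]},{"gripper":0,"translation":[0,0,0],"twist":[0,0,0]}]'
python3 -m crank '[{"gripper":0,"translation":[0,0,-5],"twist":[0,0,0]},{"gripper":0,"translation":[0,0,-10],"twist":[0,0,0]},{"gripper":0,"translation":[0,0,0],"twist":[0,0,0]}]'
```

```text
t: 12.75
tcp_pos: [0.4773, -0.0348, 0.0302]
eef_rot: [-0.0, -0.03, 1.0, 0.0]
ft_force: [-0.1, -0.0, 0.2]
opening: 0.0733
t: 13.35
tcp_pos: [0.4784, -0.0349, 0.0314]
eef_rot: [0.001, -0.031, 1.0, -0.0]
ft_force: [0.6, 0.7, 6.0]
opening: 0.0475
t: 13.65
tcp_pos: [0.4783, -0.0349, 0.0468]
eef_rot: [0.001, -0.031, 1.0, 0.0]
ft_force: [0.4, -0.3, -2.3]
opening: 0.0471
```

Held at 47 mm. I'll lift, turn to the caddy's yaw (ψ = 3.012) and go above the deck.

```bash

python3 -m crank '[{"gripper":0,"translation":[0,0,-20],"twist":[0,0,0]},{"gripper":0,"translation":[0,0,-25],"twist":[0,0,0]},{"gripper":0,"translation":[0,0,-25],"twist":[0,0,0]},{"gripper":0,"translation":[0,0,-25],"twist":[0,0,0]},{"gripper":0,"translation":[0,0,-25],"twist":[0,0,0]},{"gripper":0,"translation":[0,0,-25],"twist":[0,0,0]},{"gripper":0,"translation":[0,0,-15],"twist":[0,0,-0.05]},{"gripper":0,"translation":[0,0,-5],"twist":[0,0,-0.12]},{"gripper":0,"translation":[0,0,0],"twist":[0,0,-0.12]},{"gripper":0,"translation":[0,0,0],"twist":[0,0,-0.12]}]'
python3 -m crank '[{"gripper":0,"translation":[0,0,0],"twist":[0,0,-0.12]},{"gripper":0,"translation":[0,0,0],"twist":[0,0,-0.12]},{"gripper":0,"translation":[0,0,0],"twist":[0,0,-0.12]},{"gripper":0,"translation":[0,0,0],"twist":[0,0,-0.12]},{"gripper":0,"translation":[0,0,0],"twist":[0,0,-0.12]},{"gripper":0,"translation":[0,0,0],"twist":[0,0,-0.12]},{"gripper":0,"translation":[0,0,0],"twist":[0,0,-0.12]},{"gripper":0,"translation":[0,0,0],"twist":[0,0,-0.12]},{"gripper":0,"translation":[0,0,0],"twist":[0,0,-0.01]},{"gripper":0,"translation":[0,0,0],"twist":[0,0,0]}]'
python3 -m crank '[{"gripper":0,"translation":[-8,-10,0],"twist":[0,0,0]},{"gripper":0,"translation":[-14,-18,0],"twist":[0,0,0]},{"gripper":0,"translation":[-18,-24,0],"twist":[0,0,0]},{"gripper":0,"translation":[-18,-24,0],"twist":[0,0,0]},{"gripper":0,"translation":[-18,-24,0],"twist":[0,0,0]},{"gripper":0,"translation":[-18,-24,0],"twist":[0,0,0]},{"gripper":0,"translation":[-16,-20,0],"twist":[0,0,0]},{"gripper":0,"translation":[-10,-12,0],"twist":[0,0,0]},{"gripper":0,"translation":[-4,-5,0],"twist":[0,0,0]},{"gripper":0,"translation":[0,0,0],"twist":[0,0,0]}]'
python3 - <<'E'
from h import *
need(.654,.067,.212,3.012)
f=imaging.grab_frame('wrist');cv2.imwrite('pics/w3.png',f);np.save('w3.npy',imaging.calibration('wrist')['pose'])
f=imaging.grab_frame('scene');cv2.imwrite('pics/scene3.png',f)
E
```

```text
t: 14.65
tcp_pos: [0.4774, -0.0348, 0.2107]
eef_rot: [0.001, -0.236, 0.972, -0.0]
ft_force: [-0.5, -0.2, -3.3]
opening: 0.0473
t: 15.65
tcp_pos: [0.4773, -0.0348, 0.2104]
eef_rot: [0.0, -0.659, 0.752, -0.0]
ft_force: [-0.2, -0.5, -3.2]
opening: 0.0474
t: 16.65
tcp_pos: [0.6535, 0.0681, 0.2098]
eef_rot: [0.0, -0.66, 0.751, 0.0]
ft_force: [-0.5, -0.1, -3.0]
opening: 0.0474
t 16.65 tcp [0.6535 0.0681 0.2098] psi 3.013 zax [ 0.0001  0.0003 -1.    ] q [ 0.1038  0.4773  0.2926  1.386   0.0002 -1.3379] F [-0.4632 -0.0818 -2.9771] op 0.0474
shift mm [ 1.0607 -0.6555 -2.2339] twist [-0.      0.0003  0.0005]
```

View pics/w3.png

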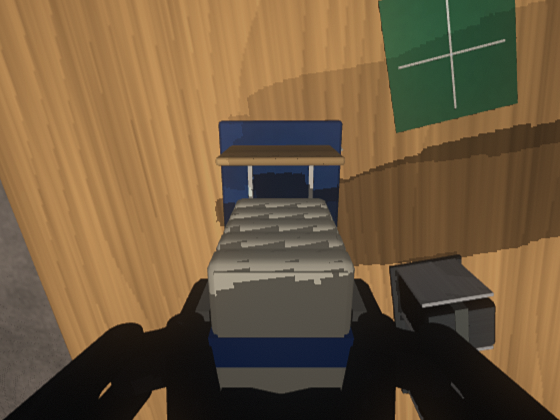

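The held stack is square with the caddy. The nose edge is at row ~122 (cols 219–342), the front board top at rows ~146–162, and the stack's bottom front edge at row ~200. I'll cast these to points.

```bash
python3 - <<'E'
from h import *
f=cv2.imread('pics/w3.png');c=dict(imaging.calibration('wrist'));c['pose']=np.load('w3.npy')
h=cv2.cvtColor(f,cv2.COLOR_BGR2HSV)
for u in(235,280,325): print(u,[(v,h[v,u].tolist()) for v in range(116,172,3)])
b=blobs(f,'blue',(205,110,355,150))[0]; ct=b[2]
top=ct[ct[:,1]<ct[:,1].min()+6]; print(ct.min(0),ct.max(0))
yaw=-1.70;hd=np.array([np.cos(yaw),np.sin(yaw)]);lf=np.array([-hd[1],hd[0]])
def rel(p): d=p[:2]-np.array([.654,.067]); return d@hd*1e3,d@lf*1e3
ve=np.median(top[(top[:,0]>240)&(top[:,0]<320),1])
row=ct[np.abs(ct[:,1]-135)<6]; L,Rr=row[:,0].min(),row[:,0].max()
print('nose edge',[np.round(rel(plane(c,(u,ve-.5),.045)),1) for u in(235,280,325)],'sides',rel(plane(c,(L,135),.045)),rel(plane(c,(Rr+1,135),.045)))
for z,v in((.119,146),(.119,156),(.119,162)): print(v,rel(plane(c,(280,v),z)))
print('board ends',rel(plane(c,(217,157),.119)),rel(plane(c,(344,157),.119)))
# scene view of deck before
E
```

```text
235 [(116, [16, 137, 177]), (119, [16, 139, 172]), (122, [114, 102, 80]), (125, [112, 114, 96]), (128, [112, 115, 95]), (131, [112, 117, 96]), (134, [111, 115, 95]), (137, [112, 119, 94]), (140, [113, 103, 79]), (143, [111, 112, 80]), (146, [15, 126, 83]), (149, [16, 126, 77]), (152, [16, 118, 78]), (155, [15, 115, 82]), (158, [16, 121, 131]), (161, [17, 121, 160]), (164, [16, 126, 134]), (167, [111, 119, 77]), (170, [112, 109, 77])]
280 [(116, [16, 137, 153]), (119, [16, 143, 159]), (122, [112, 112, 73]), (125, [110, 123, 81]), (128, [112, 123, 81]), (131, [111, 121, 80]), (134, [111, 124, 80]), (137, [110, 128, 80]), (140, [110, 131, 82]), (143, [110, 140, 84]), (146, [15, 121, 74]), (149, [15, 111, 69]), (152, [16, 113, 72]), (155, [16, 109, 75]), (158, [16, 118, 138]), (161, [16, 117, 155]), (164, [16, 121, 131]), (167, [110, 150, 80]), (170, [110, 144, 78])]
325 [(116, [16, 137, 154]), (119, [16, 137, 140]), (122, [112, 117, 74]), (125, [111, 120, 85]), (128, [112, 118, 84]), (131, [111, 121, 84]), (134, [111, 121, 84]), (137, [110, 126, 83]), (140, [111, 124, 82]), (143, [110, 135, 83]), (146, [15, 117, 76]), (149, [15, 111, 69]), (152, [15, 112, 75]), (155, [17, 116, 75]), (158, [17, 121, 145]), (161, [16, 118, 155]), (164, [16, 124, 125]), (167, [110, 143, 82]), (170, [110, 134, 82])]
[220 121] [341 149]
nose edge [array([65.1, 39.2]), array([65.1, -0.2]), array([ 65.1, -39.7])] sides (np.float64(53.12163146885186), np.float64(-53.48768727385385)) (np.float64(53.12149473651363), np.float64(-54.37550793749619))
146 (np.float64(52.29277836197285), np.float64(-0.38337930907904244))
156 (np.float64(45.50722054748578), np.float64(-0.3783624805017578))
162 (np.float64(41.37545641759159), np.float64(-0.37530770550346704))
board ends (np.float64(44.82635191557852), np.float64(42.98681822745725)) (np.float64(44.81712178151891), np.float64(-44.418259949802405))
```

```bash
python3 - <<'E'
from h import *
f=cv2.imread('pics/w3.png');c=dict(imaging.calibration('wrist'));c['pose']=np.load('w3.npy')
b=blobs(f,'blue',(205,320,360,380))[0];r=cv2.minAreaRect(b[2]);print(b[1],r)
hd=np.array([np.cos(-1.7),np.sin(-1.7)]);lf=np.array([-hd[1],hd[0]])
d=plane(c,b[1],.2584)[:2]-ctrl.observe()['tcp_pos'][:2];print('strap vs tcp',d@hd,d@lf)
need(.654,.0665,.0784,3.012)
E
```

```text
[280.5334 351.2964] ((280.56463623046875, 346.9815673828125), (38.9630241394043, 145.01063537597656), 89.58780670166016)
strap vs tcp 0.00038585031052685697 0.0006477885287612869
t 16.75 tcp [0.6525 0.0673 0.2104] psi 3.012 zax [ 0.0002  0.0001 -1.    ] q [ 0.1027  0.4751  0.2906  1.3861  0.0001 -1.3387] F [-0.0488 -0.019  -3.351 ] op 0.0473
shift mm [  0.6091  -1.5407 131.9922] twist [-0.0002  0.0001  0.0002]
```

The strap centre is within 1 mm of the tool axis. I'll descend and feel for the deck.

```bash

python3 -m crank '[{"gripper":0,"translation":[0.5,-1.5,10],"twist":[0,0,0]},{"gripper":0,"translation":[0,0,20],"twist":[0,0,0]},{"gripper":0,"translation":[0,0,20],"twist":[0,0,0]},{"gripper":0,"translation":[0,0,20],"twist":[0,0,0]},{"gripper":0,"translation":[0,0,20],"twist":[0,0,0]},{"gripper":0,"translation":[0,0,15],"twist":[0,0,0]},{"gripper":0,"translation":[0,0,12],"twist":[0,0,0]},{"gripper":0,"translation":[0,0,8],"twist":[0,0,0]},{"gripper":0,"translation":[0,0,3],"twist":[0,0,0]},{"gripper":0,"translation":[0,0,0],"twist":[0,0,0]}]'
python3 -m crank '[{"gripper":0,"translation":[0,0,2],"twist":[0,0,0]},{"gripper":0,"translation":[0,0,1],"twist":[0,0,0]},{"gripper":0,"translation":[0,0,0],"twist":[0,0,0]}]'
python3 -m crank '[{"gripper":0,"translation":[0,0,1],"twist":[0,0,0]},{"gripper":0,"translation":[0,0,0],"twist":[0,0,0]}]'
```

```text
t: 17.75
tcp_pos: [0.6545, 0.0667, 0.0826]
eef_rot: [0.0, -0.66, 0.751, -0.0]
ft_force: [0.2, 0.2, -2.0]
opening: 0.0474
t: 18.05
tcp_pos: [0.6547, 0.0668, 0.0799]
eef_rot: [0.001, -0.66, 0.751, -0.0]
ft_force: [0.9, 1.2, -3.5]
opening: 0.0479
t: 18.25
tcp_pos: [0.6545, 0.0668, 0.0786]
eef_rot: [0.0, -0.66, 0.751, -0.0]
ft_force: [-0.5, -0.2, -2.7]
opening: 0.0472
```

```bash

python3 -m crank '[{"gripper":0,"translation":[0,0,1],"twist":[0,0,0]},{"gripper":0,"translation":[0,0,0],"twist":[0,0,0]}]'
python3 -m crank '[{"gripper":0,"translation":[0,0,0.8],"twist":[0,0,0]},{"gripper":0,"translation":[0,0,0],"twist":[0,0,0]}]'
```

```text
t: 18.45
tcp_pos: [0.6544, 0.0668, 0.0775]
eef_rot: [0.0, -0.66, 0.751, -0.0]
ft_force: [-0.7, -0.5, -2.6]
opening: 0.0475
t: 18.65
tcp_pos: [0.6544, 0.0668, 0.0766]
eef_rot: [0.0, -0.66, 0.751, -0.0]
ft_force: [0.1, 0.1, -2.2]
opening: 0.0472
```

```bash

python3 -m crank '[{"gripper":0,"translation":[0,0,0.8],"twist":[0,0,0]},{"gripper":0,"translation":[0,0,0],"twist":[0,0,0]}]'
python3 -m crank '[{"gripper":0,"translation":[0,0,0.5],"twist":[0,0,0]},{"gripper":0,"translation":[0,0,0],"twist":[0,0,0]}]'
```

```text
t: 18.85
tcp_pos: [0.6546, 0.0668, 0.0763]
eef_rot: [0.001, -0.66, 0.751, -0.0]
ft_force: [-1.2, -0.0, 1.3]
opening: 0.0476
t: 19.05
tcp_pos: [0.6546, 0.0668, 0.0762]
eef_rot: [0.001, -0.66, 0.751, -0.0]
ft_force: [-2.1, -0.9, 4.8]
opening: 0.0474
```

Contact at the expected height. I'll release, rise, turn and view the handle.

```bash

python3 -m crank '[{"gripper":1,"translation":[0,0,-0.5],"twist":[0,0,0]},{"gripper":1,"translation":[0,0,0],"twist":[0,0,0]},{"gripper":1,"translation":[0,0,0],"twist":[0,0,0]},{"gripper":1,"translation":[0,0,0],"twist":[0,0,0]},{"gripper":1,"translation":[0,0,0],"twist":[0,0,0]},{"gripper":1,"translation":[0,0,-5],"twist":[0,0,0]},{"gripper":1,"translation":[0,0,-15],"twist":[0,0,0]},{"gripper":1,"translation":[0,0,-30],"twist":[0,0,0]},{"gripper":1,"translation":[0,0,-40],"twist":[0,0,0]},{"gripper":1,"translation":[0,0,-40],"twist":[0,0,0]}]'
python3 -m crank '[{"gripper":1,"translation":[0,0,-20],"twist":[0,0,0.14]},{"gripper":1,"translation":[0,0,0],"twist":[0,0,0.14]},{"gripper":1,"translation":[0,0,0],"twist":[0,0,0.14]},{"gripper":1,"translation":[0,0,0],"twist":[0,0,0.14]},{"gripper":1,"translation":[0,0,0],"twist":[0,0,0.14]},{"gripper":1,"translation":[0,0,0],"twist":[0,0,0.14]},{"gripper":1,"translation":[0,0,0],"twist":[0,0,0.14]},{"gripper":1,"translation":[0,0,0],"twist":[0,0,0.14]},{"gripper":1,"translation":[0,0,0],"twist":[0,0,0.14]},{"gripper":1,"translation":[0,0,0],"twist":[0,0,0.14]}]'
python3 -m crank '[{"gripper":1,"translation":[0,20,0],"twist":[0,0,0.14]},{"gripper":1,"translation":[0,30,0],"twist":[0,0,0.03]},{"gripper":1,"translation":[0,30,0],"twist":[0,0,0]},{"gripper":1,"translation":[0,30,0],"twist":[0,0,0]},{"gripper":1,"translation":[0,10,0],"twist":[0,0,0]},{"gripper":1,"translation":[0,0,0],"twist":[0,0,0]}]'
python3 - <<'E'
from h import *
need(.6697,.186,.085,1.44)
f=imaging.grab_frame('wrist');cv2.imwrite('pics/w4.png',f);c=imaging.calibration('wrist');np.save('w4.npy',c['pose'])
t=imaging.grab_frame('top');cv2.imwrite('pics/top4.png',t)
b=blobs(f,'red',(0,0,560,420));print([(x[0],x[1]) for x in b[:3]])
for x in b[:1]: print(plane(c,x[1],.1),[plane(c,p,.107)[:2] for p in cv2.boxPoints(cv2.minAreaRect(x[2]))])
E
```

```text
t: 20.05
tcp_pos: [0.654, 0.0667, 0.2075]
eef_rot: [0.0, -0.66, 0.751, -0.0]
ft_force: [0.7, 0.2, 0.5]
opening: 0.0851
t: 21.05
tcp_pos: [0.6544, 0.0667, 0.2264]
eef_rot: [0.001, -0.018, 1.0, 0.0]
ft_force: [0.0, -0.2, 0.8]
opening: 0.0851
t: 21.65
tcp_pos: [0.6653, 0.1873, 0.2259]
eef_rot: [0.0, 0.063, 0.998, 0.0]
ft_force: [0.0, 0.5, 0.4]
opening: 0.0853
t 21.65 tcp [0.6653 0.1873 0.2259] psi 1.445 zax [ 0.0007  0.0002 -1.    ] q [ 0.2745  0.5397  0.4398  1.4701 -0.      0.4004] F [0.0083 0.5088 0.3891] op 0.0853
shift mm [ -4.4188  -0.8056 140.8877] twist [0.0003 0.0007 0.0049]
[(np.int32(1467), array([279.3095, 207.6851]))]
[0.6676 0.1848 0.1   ] [array([0.6295, 0.1832]), array([0.6312, 0.1963]), array([0.7062, 0.1872]), array([0.7044, 0.173 ])]
```

View pics/w4.png

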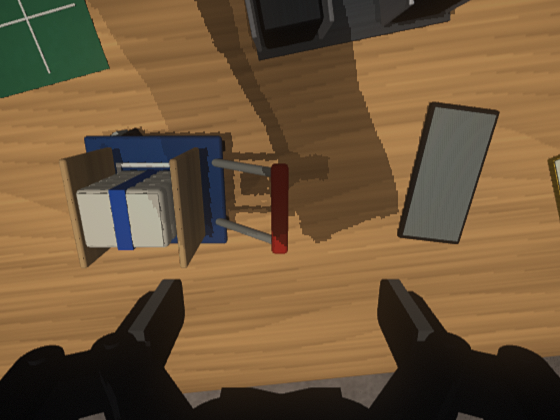

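The stack stands upright on the deck between the boards with its strap at (123,213). The bar's centre at (279,208) casts to (0.668, 0.185), with caddy yaw ≈ -1.705. I'll descend with the jaws half open and grip the bar.

```bash

python3 -m crank '[{"gripper":0.6,"translation":[-3.5,-1.5,10],"twist":[0,0,0]},{"gripper":0.6,"translation":[0,0,20],"twist":[0,0,0]},{"gripper":0.6,"translation":[0,0,25],"twist":[0,0,0]},{"gripper":0.6,"translation":[0,0,25],"twist":[0,0,0]},{"gripper":0.6,"translation":[0,0,25],"twist":[0,0,0]},{"gripper":0.6,"translation":[0,0,20],"twist":[0,0,0]},{"gripper":0.6,"translation":[0,0,14],"twist":[0,0,0]},{"gripper":0.6,"translation":[0,0,4],"twist":[0,0,0]},{"gripper":0,"translation":[0,0,0],"twist":[0,0,0]},{"gripper":0,"translation":[0,0,0],"twist":[0,0,0]}]'
python3 -m crank '[{"gripper":0,"translation":[0,0,0],"twist":[0,0,0]},{"gripper":0,"translation":[0,0,0],"twist":[0,0,0]},{"gripper":0,"translation":[0,0,0],"twist":[0,0,0]},{"gripper":0,"translation":[0,0,0],"twist":[0,0,0]},{"gripper":0,"translation":[0,0,0],"twist":[0,0,0]}]'
python3 - <<'E'
from h import *
st()
E
```

```text
t: 22.75
tcp_pos: [0.6693, 0.1836, 0.0838]
eef_rot: [0.001, 0.064, 0.998, 0.0]
ft_force: [0.6, -0.1, 0.4]
opening: 0.023
t: 23.25
tcp_pos: [0.6694, 0.1843, 0.0839]
eef_rot: [0.001, 0.064, 0.998, 0.0]
ft_force: [1.2, 0.4, 6.2]
opening: 0.0128
t 23.25 tcp [0.6694 0.1843 0.0839] psi 1.443 zax [ 0.0026  0.0006 -1.    ] q [ 0.2687  0.5962  0.1747  1.1467 -0.0001  0.3965] F [1.2421 0.3588 6.2219] op 0.0128
```

Gripped, but it presses down with 6 N. I'll relieve that before rolling.

```bash

python3 -m crank '[{"gripper":0,"translation":[0,0,-0.6],"twist":[0,0,0]},{"gripper":0,"translation":[0,0,0],"twist":[0,0,0]},{"gripper":0,"translation":[0,0,0],"twist":[0,0,0]}]'
```

```text
t: 23.55
tcp_pos: [0.6692, 0.1843, 0.0839]
eef_rot: [0.001, 0.064, 0.998, 0.0]
ft_force: [2.1, 0.2, 4.3]
opening: 0.0129
```

```bash

python3 -m crank '[{"gripper":0,"translation":[0,0,-1],"twist":[0,0,0]},{"gripper":0,"translation":[0,0,0],"twist":[0,0,0]},{"gripper":0,"translation":[0,0,0],"twist":[0,0,0]}]'
python3 -m crank '[{"gripper":0,"translation":[0,-2,0],"twist":[0,0,0]},{"gripper":0,"translation":[0,-4,0],"twist":[0,0,0]},{"gripper":0,"translation":[0,-6,0],"twist":[0,0,0]},{"gripper":0,"translation":[0,-6,0],"twist":[0,0,0]},{"gripper":0,"translation":[0,-6,0],"twist":[0,0,0]},{"gripper":0,"translation":[0,-4,0],"twist":[0,0,0]},{"gripper":0,"translation":[0,-2,0],"twist":[0,0,0]},{"gripper":0,"translation":[0,0,0],"twist":[0,0,0]}]'
python3 - <<'E'
from h import *
st()
E
```

```text
t: 23.85
tcp_pos: [0.6686, 0.1841, 0.0843]
eef_rot: [0.0, 0.064, 0.998, 0.0]
ft_force: [2.2, -1.4, 0.4]
opening: 0.0127
t: 24.65
tcp_pos: [0.6647, 0.1537, 0.0844]
eef_rot: [0.0, 0.064, 0.998, -0.0]
ft_force: [1.1, -0.4, -2.3]
opening: 0.0124
t 24.65 tcp [0.6647 0.1537 0.0844] psi 1.442 zax [ 0.0002 -0.0004 -1.    ] q [ 0.2274  0.5774  0.1414  1.1347 -0.0004  0.3559] F [ 1.0984 -0.3818 -2.3334] op 0.0124
```

The caddy rolls with low forces. Another 65 mm straight, then I'll look at the castors.

```bash

python3 -m crank '[{"gripper":0,"translation":[0,-4,0.3],"twist":[0,0,0]},{"gripper":0,"translation":[0,-8,0],"twist":[0,0,0]},{"gripper":0,"translation":[0,-9,0],"twist":[0,0,0]},{"gripper":0,"translation":[0,-9,0],"twist":[0,0,0]},{"gripper":0,"translation":[0,-9,0],"twist":[0,0,0]},{"gripper":0,"translation":[0,-9,0],"twist":[0,0,0]},{"gripper":0,"translation":[0,-8,0],"twist":[0,0,0]},{"gripper":0,"translation":[0,-6,0],"twist":[0,0,0]},{"gripper":0,"translation":[0,-3,0],"twist":[0,0,0]},{"gripper":0,"translation":[0,0,0],"twist":[0,0,0]}]'
python3 - <<'E'
from h import *
st()
F={}
for n in('scene','top'): F[n]=imaging.grab_frame(n); cv2.imwrite(f'pics/{n}5.png',F[n])
a=cv2.resize(F['scene'][200:300,185:345],(640,400),interpolation=2);t=imaging.calibration('top')
cv2.imwrite('pics/crop5.png',a)
c=imaging.calibration('scene')
for n,k in(('top',t),('scene',c)):
    u=proj(k,[.645,-.02,.045]).astype(int);r=blobs(F[n],'blue',(u[0]-50,u[1]-40,u[0]+45,u[1]+40))
    Q=np.array([plane(k,p,.045)[:2] for p in cv2.boxPoints(cv2.minAreaRect(np.vstack([x[2] for x in r if x[0]>30])))])
    print(n,u,Q,Q.mean(0),np.linalg.norm(np.roll(Q,-1,0)-Q,axis=1))
E
```

```text
t: 25.65
tcp_pos: [0.6567, 0.0891, 0.0842]
eef_rot: [0.0, 0.064, 0.998, -0.0]
ft_force: [1.8, -1.8, -1.1]
opening: 0.0128
t 25.65 tcp [0.6567 0.0891 0.0842] psi 1.442 zax [ 0.0008 -0.0004 -1.    ] q [ 0.1351  0.545   0.0817  1.1067 -0.0005  0.2637] F [ 1.8149 -1.8178 -1.0656] op 0.0128
top [313 180] [[ 0.5904  0.0086]
 [ 0.6966 -0.0041]
 [ 0.6853 -0.0996]
 [ 0.5792 -0.0861]] [ 0.6379 -0.0453] [0.1071 0.0961 0.1069 0.0954]
scene [240 242] [[ 0.6872 -0.0965]
 [ 0.57   -0.0875]
 [ 0.5892  0.0412]
 [ 0.7052  0.0257]] [ 0.6379 -0.0293] [0.1175 0.13   0.117  0.1235]
```

View pics/crop5.png

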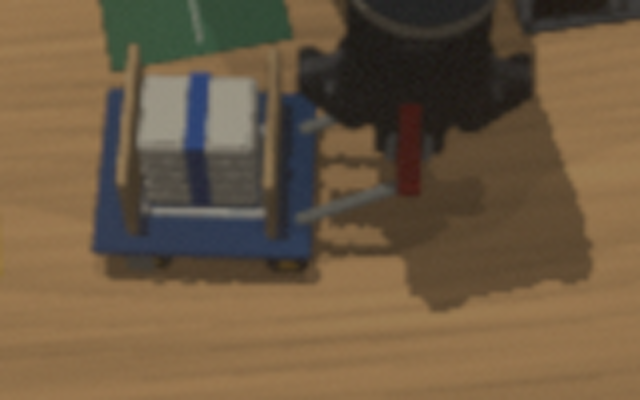

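The caddy follows straight: the cameras and the TCP agree on its centre at (0.640, -0.029), yaw -1.70. The front wheel at crop (155,262) sits behind its pivot, as it should when trailing, after 95 mm of straight rolling. Now I'll work out the curve into the bay.

```bash
cat > path.py <<'E'
from h import *
from scipy.interpolate import CubicHermiteSpline
def path(c0,th0,n,c1=(.610,-.2485),th1=-1.514):
    u=lambda t:np.array([np.cos(t),np.sin(t)])
    a0=np.array(c0)-.05*u(th0);a1=np.array(c1)-.05*u(th1);L=np.linalg.norm(a1-a0)
    sp=CubicHermiteSpline([0,1],[a0,a1],[L*u(th0),L*u(th1)])
    w=np.ones(n);w[:2]=[.35,.7];w[-3:]=[.7,.4,.2];s=np.r_[0,np.cumsum(w)/w.sum()]
    A=sp(s);V=sp(s,1);th=np.unwrap(np.arctan2(V[:,1],V[:,0]))
    H=A-.07*np.c_[np.cos(th),np.sin(th)]
    p,t=H[0],th[0]
    for i in range(1,n+1):
        d=H[i]-p;ex=np.array([np.sin(t),-np.cos(t)]);ey=-u(t)
        r=np.round(np.array([d@ex,d@ey])*2000)/2;w=-round((th[i]-t)*200)/200
        print(i,r,w,'th %.3f'%th[i]);p=p+(r[0]*ex+r[1]*ey)/1000;t-=w
E
python3 -c "
from path import *
path((.6405,-.029),-1.70,24)"
```

```text
1 [-0.5 -3.5] 0.01 th -1.711
2 [-1.5 -7.5] 0.02 th -1.731
3 [ -1.5 -10.5] 0.025 th -1.756
4 [ -1.5 -10.5] 0.025 th -1.778
5 [ -1.5 -10.5] 0.015 th -1.796
6 [ -0.5 -10.5] 0.015 th -1.810
7 [ -1.  -10.5] 0.01 th -1.821
8 [ -0.5 -10.5] 0.005 th -1.827
9 [  0.  -10.5] 0.005 th -1.830
10 [  0.  -10.5] 0.0 th -1.830
11 [  0.5 -11. ] -0.005 th -1.825
12 [  0.5 -10.5] -0.01 th -1.817
13 [  0.5 -10.5] -0.01 th -1.806
14 [  1.  -10.5] -0.015 th -1.790
15 [  1.5 -10.5] -0.02 th -1.771
16 [  1.5 -10.5] -0.02 th -1.748
17 [  1.5 -10. ] -0.03 th -1.721
18 [  2.  -10.5] -0.03 th -1.690
19 [  2.5 -10.5] -0.035 th -1.655
20 [  2.5 -10.5] -0.04 th -1.617
21 [  2.5 -10.5] -0.04 th -1.574
22 [ 2.5 -7. ] -0.03 th -1.543
23 [ 1.  -4.5] -0.02 th -1.524
24 [ 1. -2.] -0.01 th -1.514
```

```bash

python3 -m crank '[{"gripper":0,"translation":[-0.5,-3.5,0],"twist":[0,0,0.01]},{"gripper":0,"translation":[-1.5,-7.5,0],"twist":[0,0,0.02]},{"gripper":0,"translation":[-1.5,-10.5,0],"twist":[0,0,0.025]},{"gripper":0,"translation":[-1.5,-10.5,0],"twist":[0,0,0.025]},{"gripper":0,"translation":[-1.5,-10.5,0],"twist":[0,0,0.015]},{"gripper":0,"translation":[-0.5,-10.5,0],"twist":[0,0,0.015]},{"gripper":0,"translation":[-1,-10.5,0],"twist":[0,0,0.01]},{"gripper":0,"translation":[-0.5,-10.5,0],"twist":[0,0,0.005]},{"gripper":0,"translation":[0,-10.5,0],"twist":[0,0,0.005]},{"gripper":0,"translation":[0,-5,0],"twist":[0,0,0]}]'
python3 -m crank '[{"gripper":0,"translation":[0,0,0],"twist":[0,0,0]}]'
cat >> h.py <<'E'
def deck(guess):
    for n in('top','scene'):
        k=imaging.calibration(n);f=imaging.grab_frame(n);cv2.imwrite(f'pics/{n}_last.png',f)
        u=proj(k,[*guess,.045]).astype(int);r=blobs(f,'blue',(u[0]-55,u[1]-45,u[0]+55,u[1]+45))
        Q=np.array([plane(k,p,.045)[:2] for p in cv2.boxPoints(cv2.minAreaRect(np.vstack([x[2] for x in r if x[0]>30])))])
        e=[];
        for i in range(4):
            d=Q[(i+1)%4]-Q[i]; a=np.arctan2(d[1],d[0]); e.append((a+1.571+.785)%1.571-.785-1.571)
        Q=Q[np.argsort(Q[:,1])]
        print(n,'ctr',Q.mean(0),'front mid',Q[:2].mean(0),'yaw',np.array(e),'sides',np.linalg.norm(Q[0]-Q[1]),np.linalg.norm(Q[:2].mean(0)-Q[2:].mean(0)))
E
python3 - <<'E'
from h import *
p,psi=st();h=psi-np.pi;c=p[:2]+.12*np.array([np.cos(h),np.sin(h)]);print('caddy by tcp',c,h);deck(c)
E
```

```text
t: 26.75
tcp_pos: [0.6463, -0.0005, 0.0843]
eef_rot: [0.0, 0.129, 0.992, -0.0]
ft_force: [1.0, 1.5, 1.2]
opening: 0.0123
t: 26.85
tcp_pos: [0.6462, -0.0004, 0.0842]
eef_rot: [0.0, 0.129, 0.992, -0.0]
ft_force: [0.8, -1.4, -0.3]
opening: 0.0127
t 26.85 tcp [ 0.6462 -0.0004  0.0842] psi 1.312 zax [ 0.0006 -0.0006 -1.    ] q [-0.0003  0.5186  0.0341  1.0857 -0.0006  0.2587] F [ 0.8267 -1.4459 -0.2914] op 0.0127
caddy by tcp [ 0.6155 -0.1164] -1.8298068002910781
top ctr [ 0.6299 -0.1833] front mid [ 0.6494 -0.1886] yaw [-1.8384 -1.8275 -1.8392 -1.8271] sides 0.005631785854545142 0.040420424304324645
scene ctr [ 0.6148 -0.1142] front mid [ 0.593  -0.1739] yaw [-1.7826 -1.9283 -1.837  -1.9156] sides 0.12037083659468503 0.12705739917527356
```

The caddy is at (0.615, -0.116), yaw -1.83, by both the TCP and the scene view. I'll replan the rest.

```bash
python3 -c "
from path import *
path((.6153,-.1160),-1.83,16)"
```

```text
1 [-0.  -3.5] 0.0 th -1.830
2 [ 0. -7.] 0.0 th -1.830
3 [  0.5 -10. ] -0.005 th -1.825
4 [  0.5 -10. ] -0.01 th -1.817
5 [  0.5 -10. ] -0.01 th -1.806
6 [  1. -10.] -0.015 th -1.791
7 [  1.5 -10. ] -0.02 th -1.772
8 [  1.5 -10. ] -0.02 th -1.749
9 [  1.5 -10. ] -0.03 th -1.722
10 [  2. -10.] -0.03 th -1.691
11 [  2.5 -10. ] -0.035 th -1.657
12 [  2.5 -10. ] -0.035 th -1.618
13 [  2.5 -10. ] -0.045 th -1.575
14 [ 2.5 -7. ] -0.03 th -1.543
15 [ 1. -4.] -0.02 th -1.524
16 [ 1. -2.] -0.01 th -1.514
```

```bash

python3 -m crank '[{"gripper":0,"translation":[0,-3.5,0],"twist":[0,0,0]},{"gripper":0,"translation":[0,-7,0],"twist":[0,0,0]},{"gripper":0,"translation":[0.5,-10,0],"twist":[0,0,-0.005]},{"gripper":0,"translation":[0.5,-10,0],"twist":[0,0,-0.01]},{"gripper":0,"translation":[0.5,-10,0],"twist":[0,0,-0.01]},{"gripper":0,"translation":[1,-10,0],"twist":[0,0,-0.015]},{"gripper":0,"translation":[1.5,-10,0],"twist":[0,0,-0.02]},{"gripper":0,"translation":[1.5,-10,0],"twist":[0,0,-0.02]},{"gripper":0,"translation":[1.5,-10,0],"twist":[0,0,-0.03]},{"gripper":0,"translation":[2,-10,0],"twist":[0,0,-0.03]}]'
python3 -m crank '[{"gripper":0,"translation":[2.5,-10,0],"twist":[0,0,-0.035]},{"gripper":0,"translation":[2.5,-10,0],"twist":[0,0,-0.035]},{"gripper":0,"translation":[2.5,-10,0],"twist":[0,0,-0.045]},{"gripper":0,"translation":[2.5,-7,0],"twist":[0,0,-0.03]},{"gripper":0,"translation":[1,-4,0],"twist":[0,0,-0.02]},{"gripper":0,"translation":[1,-2,0],"twist":[0,0,-0.01]},{"gripper":0,"translation":[0,0,0],"twist":[0,0,0]},{"gripper":0,"translation":[0,0,0],"twist":[0,0,0]}]'
python3 - <<'E'
from h import *
p,psi=st();h=psi-np.pi;c=p[:2]+.12*np.array([np.cos(h),np.sin(h)]);print('caddy by tcp',c,h);deck(c)
f=cv2.imread('pics/scene_last.png');cv2.imwrite('pics/c6.png',cv2.resize(f[170:320,80:280],(800,600),interpolation=2))
E
```

```text
t: 27.95
tcp_pos: [0.617, -0.0866, 0.0842]
eef_rot: [0.0, 0.058, 0.998, 0.0]
ft_force: [0.1, 1.1, 1.0]
opening: 0.0125
t: 28.75
tcp_pos: [0.6032, -0.1281, 0.0841]
eef_rot: [-0.0, -0.028, 1.0, -0.0]
ft_force: [-2.9, -0.6, 2.5]
opening: 0.013
t 28.75 tcp [ 0.6032 -0.1281  0.0841] psi 1.627 zax [-0.     -0.0002 -1.    ] q [-0.2092  0.4723 -0.0477  1.0508 -0.0002 -0.2656] F [-2.8696 -0.5897  2.4856] op 0.0130
caddy by tcp [ 0.61   -0.2479] -1.5144325607464764Traceback (most recent call last):
  File "<stdin>", line 2, in <module>
  File "h.py", line 40, in deck
    Q=np.array([plane(k,p,.045)[:2] for p in cv2.boxPoints(cv2.minAreaRect(np.vstack([x[2] for x in r if x[0]>30])))])
                                                                           ~~~~~~~~~^^^^^^^^^^^^^^^^^^^^^^^^^^^^^^
    return _nx.concatenate(arrs, 0, dtype=dtype, casting=casting)
           ~~~~~~~~~~~~~~~^^^^^^^^^^^^^^^^^^^^^^^^^^^^^^^^^^^^^^^
ValueError: need at least one array to concatenate
```

```bash
sed -i "s/    for n in('top','scene'):/    for n in('scene','top'):/" h.py
python3 - <<'E'
from h import *
try: deck([.61,-.2479])
except ValueError: print('top hidden')
f=cv2.imread('pics/scene_last.png');cv2.imwrite('pics/c6.png',cv2.resize(f[170:320,80:280],(800,600),interpolation=2))
E
```

```text
scene ctr [ 0.6076 -0.2454] front mid [ 0.6017 -0.3078] yaw [-1.6651 -1.5652 -1.6657 -1.5108] sides 0.1273975993666173 0.1253791157961292
top hidden
```

View pics/c6.png

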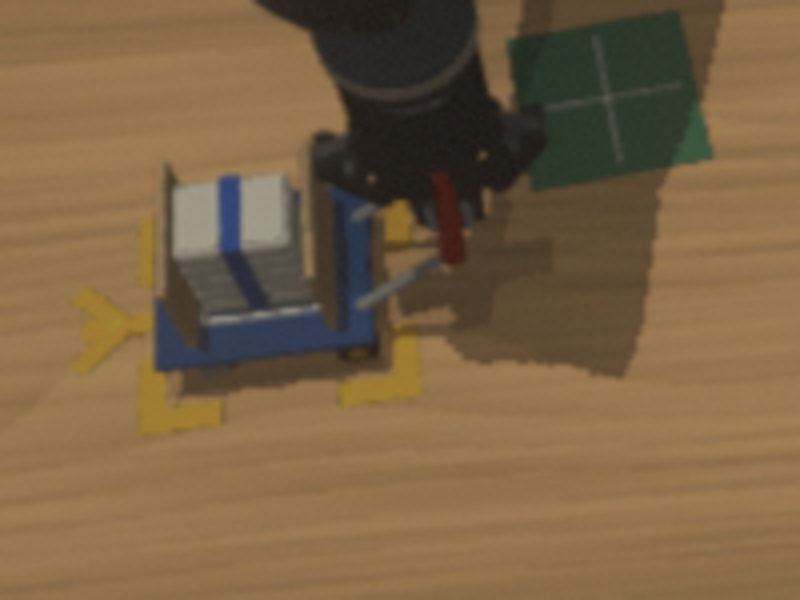

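The caddy is in the bay with its nose to the arrow at crop (120,325) and the stack upright on the deck. I'll release, rise and move clear for a final check.

```bash

python3 -m crank '[{"gripper":0.6,"translation":[0,0,0],"twist":[0,0,0]},{"gripper":0.6,"translation":[0,0,0],"twist":[0,0,0]},{"gripper":0.6,"translation":[0,0,0],"twist":[0,0,0]},{"gripper":0.6,"translation":[0,0,0],"twist":[0,0,0]},{"gripper":0.6,"translation":[0,0,-5],"twist":[0,0,0]},{"gripper":0.6,"translation":[0,0,-15],"twist":[0,0,0]},{"gripper":0.6,"translation":[0,0,-30],"twist":[0,0,0]},{"gripper":0.6,"translation":[0,0,-40],"twist":[0,0,0]},{"gripper":0.6,"translation":[0,0,-40],"twist":[0,0,0]},{"gripper":0.6,"translation":[0,0,-30],"twist":[0,0,0]}]'
python3 -m crank '[{"gripper":0.6,"translation":[10,20,0],"twist":[0,0,0]},{"gripper":0.6,"translation":[20,30,0],"twist":[0,0,0]},{"gripper":0.6,"translation":[20,30,0],"twist":[0,0,0]},{"gripper":0.6,"translation":[20,30,0],"twist":[0,0,0]},{"gripper":0.6,"translation":[20,30,0],"twist":[0,0,0]},{"gripper":0.6,"translation":[20,30,0],"twist":[0,0,0]},{"gripper":0.6,"translation":[20,30,0],"twist":[0,0,0]},{"gripper":0.6,"translation":[0,0,0],"twist":[0,0,0]}]'
python3 - <<'E'
from h import *
st()
try: deck([.61,-.2479])
except ValueError: print('top hidden')
F={n:cv2.imread(f'pics/{n}_last.png') for n in('top','scene')};C={n:imaging.calibration(n) for n in F};P={}
for n in F:
    u=proj(C[n],[.603,-.128,.1]).astype(int);b=blobs(F[n],'red',(u[0]-35,u[1]-35,u[0]+35,u[1]+35))
    if b: P[n]=b[0][1];q=cv2.boxPoints(cv2.minAreaRect(b[0][2]));print(n,'handle',plane(C[n],b[0][1],.1))
if len(P)==2: print('tri',tri(C['top'],P['top'],C['scene'],P['scene']))
a=cv2.resize(F['top'][130:280,310:450],(400,428),interpolation=2);b=cv2.resize(F['scene'][170:320,80:220],(400,428),interpolation=2)
cv2.imwrite('pics/c7.png',np.hstack([a,b]))
E
```

```text
t: 29.9
tcp_pos: [0.6038, -0.128, 0.2473]
eef_rot: [0.002, -0.029, 1.0, -0.0]
ft_force: [-0.2, 0.0, 0.6]
opening: 0.0512
t: 30.7
tcp_pos: [0.46, 0.0666, 0.245]
eef_rot: [0.0, -0.03, 1.0, 0.001]
ft_force: [-0.2, -2.1, 0.1]
opening: 0.0508
t 30.70 tcp [0.46   0.0666 0.245 ] psi 1.631 zax [ 0.0009  0.0011 -1.    ] q [ 0.1431  0.1295 -0.1163  1.3239  0.001   0.083 ] F [-0.2188 -2.0655  0.1319] op 0.0508
scene ctr [ 0.6076 -0.2454] front mid [ 0.6017 -0.3078] yaw [-1.6651 -1.5652 -1.6657 -1.5108] sides 0.1273975993666173 0.1253791157961292
top ctr [ 0.6073 -0.2473] front mid [ 0.6108 -0.311 ] yaw [-1.5163 -1.5447 -1.517  -1.5356] sides 0.10726403998929139 0.12762038067851922
top handle [ 0.6025 -0.1291  0.1   ]
scene handle [ 0.6038 -0.1275  0.1   ]
tri (array([ 0.6028, -0.1286,  0.0984]), np.float64(0.001719431143615281))
```

View pics/c7.png

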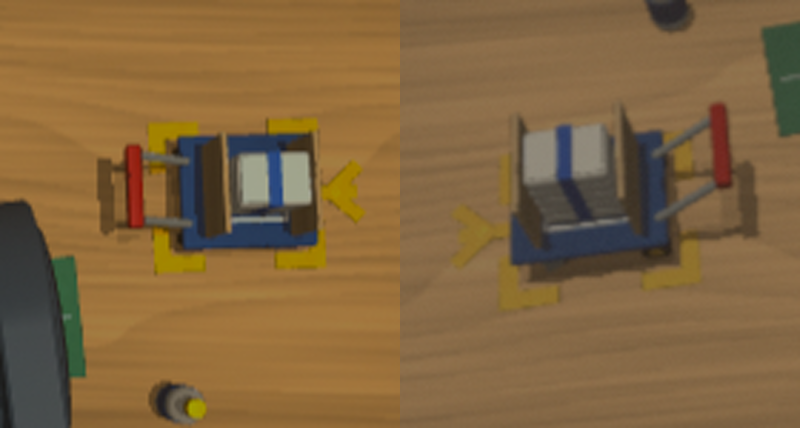

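Both views show the caddy in the marks with its nose to the arrow and the stack upright between the boards. One numeric check of the stack against the deck, then I'll hand in.

```bash
python3 - <<'E'
from h import *
t,s=[imaging.calibration(n) for n in('top','scene')];ft,fs=[cv2.imread(f'pics/{n}_last.png') for n in('top','scene')]
R['strap']=((105,150,95),(125,255,255));c=np.array([.6075,-.2468]);h=np.array([np.cos(-1.516),np.sin(-1.516)]);l=np.array([-h[1],h[0]])
for k,f in((t,ft),(s,fs)):
    u=proj(k,[*c,.125]).astype(int)
    R['w2']=((0,0,105),(180,70,255));b=[x for x in blobs(f,'w2',(u[0]-17,u[1]-17,u[0]+17,u[1]+17)) if x[0]>60]
    q=cv2.minAreaRect(np.vstack([x[2] for x in b]));d=plane(k,q[0],.125)[:2]-c;Q=np.array([plane(k,p,.125)[:2] for p in cv2.boxPoints(q)])
    print([x[0] for x in b],'along/across mm',1e3*d@h,1e3*d@l,'sides',np.linalg.norm(np.roll(Q,-1,0)-Q,axis=1)[:2])
ctrl.sign_off();print(ctrl.observe()['t'])
E
```

```text
[np.int32(191), np.int32(181)] along/across mm 0.6305400525762199 1.2288947110689539 sides [0.0641 0.0469]
[np.int32(218), np.int32(212)] along/across mm 1.2163145511926683 5.261936952382516 sides [0.064 0.054]
the job is handed in; nothing more can be done
the job is handed in; nothing more can be done
```

The job is done and handed in at about 31 s of the 72 s allowed; sign-off gives no verdict.

**What I did:**
- I lifted the white stack out of the rack by its ends, stood it in the middle of the mat and let go.
- I took it again by its long sides and set it on the deck, lowering until the force changed.
- I rolled the caddy 95 mm straight ahead by its handle, then steered an S-curve into the bay and released it.

**Last checks:**

| Check | Result | Allowed |
|---|---|---|
| Caddy from bay centre | about 3–4 mm | 20 mm |
| Caddy yaw | -1.516 to -1.545 rad by the top view, bay -1.514 rad | 0.13 rad off |
| Stack along the deck | about 1 mm off | 14 mm |
| Stack across the deck | 1 mm (top view), 5 mm (scene view) | 22 mm |

**Disagreements and things not measured:**
- **Scene view yaw:** its deck outline gave readings up to 0.15 rad off the bay. That outline was distorted by the deck's side face, so I trusted the top view and the TCP, which read -1.514 before release.
- **Castors:** I could not measure their angles. I judged them straight from the 95 mm of straight rolling and one visible wheel trailing behind its pivot.
- **Grip on the handle:** it first pressed down with about 6 N, which I relieved before rolling. After that I saw no more than about 2.5 N vertically.
- **Bystanders:** I did not re-measure them at the end. The arm felt no unexpected contact.

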